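# Fit a kiln relay, then unlatch and hold up the fuse carrier

### The job

The kiln's control panel lies on the bench for repair: plug the new relay from the bench fully home into the empty relay base and let go of it. Then pinch the two side catches of the fuse carrier together, draw it up out of its holder, and finish still holding it by the pinched catches, upright and still, at least 5 cm above where it sat, so the fuse can be looked at. Leave the potter's things on the bench where they are.

Things in the scene. Friction and masses are not known exactly. Their poses are not given: they have to be found in the camera images.
- panel: Grey steel plate 220 (x) x 400 (y) x 10 mm lying fixed on the bench; place and yaw vary. Origin: centre of its underside. On a low rail along its y axis sit three fixed modules 120 mm apart, in varying order: relay base, fuse holder and a contactor (solid stepped block 76 x 56 mm, 65 high). Flat black strips, 6 mm high, lie either side of the rail.
- relay_base: Black socket block, 72 (x) x 52 (y) x 34 mm, fixed on the panel, its axes parallel to the panel's. Origin: centre of its underside, at z = 10 mm. One rectangular hole in the top, 26 (x) x 36 (y) mm, 18 mm deep, with a 2 mm chamfered mouth.
- relay_base_hole0 (a point): Centre of the relay base's hole at its mouth (top face of the base, z = 44 mm); axes as the relay base.
- relay: New relay, 90 g, loose, upright on the bench left of the panel. Black foot 24 (x) x 34 (y) mm, 15 high, under a grey case 32 (x) x 42 (y) x 45 mm; 60 high in all. Origin: centre of the foot's underside. The foot enters the hole with its x along the base's x (either way round), 1 mm clearance a side; fully home, the case rests on the base's top, origin 15 mm below the mouth.
- fuse_holder: Black holder, 84 (x) x 48 (y) x 40 mm, fixed on the panel, axes parallel to the panel's. Origin: centre of its underside, at z = 10 mm, top at z = 50 mm. Its open well takes the fuse carrier; ledges at its two x sides hold down the hooks of the carrier's catches.
- carrier: Fuse carrier, 100 g, loose, latched in the holder, axes parallel to it (play 1.5 mm a side, 2 up). Origin: centre of its underside, 8 mm above the holder's underside. Grey block 38 (x) x 31 (y) mm, a white fuse along y on top, to 68 high. At its -x and +x sides stand grey catches with thumb pads 22 mm wide, 38 to 74 mm above the origin, 48 mm apart over their outer faces, 36 when pinched.
- catch_a_pad (a point): Centre of the outer face of the -x catch's thumb pad, 56 mm above the carrier's origin; moves with the catch; axes as the carrier. Unless both catches are pinched, hooks near their feet stay under the holder's ledges and the carrier cannot come out.
- catch_b_pad (a point): The same at the +x side.
- catch_a (a joint): Travel of the catch at the -x side towards the middle, m: 0 sprung out (latched), 0.006 fully pinched; the hook is free from about 0.004. The spring takes 2 N at 0 and 5 N at 0.006; a 20 N grip closes both fully and holds the carrier safely.
- catch_b (a joint): The same for the catch at the +x side.
- sponge: Bystander, loose on the bench: green sponge block 55 x 75 x 30 mm; origin at its underside or middle. Not to be disturbed.
- bowl: Bystander, loose on the bench: small white bowl, 84 wide, 38 mm high; origin at its underside or middle. Not to be disturbed.
- rib: Bystander, loose on the bench: red round disc 68 wide, 14 mm thick; origin at its underside or middle. Not to be disturbed.
- spray: Bystander, loose on the bench: white bottle 64 wide, 190 mm high; origin at its underside or middle. Not to be disturbed.
- cup: Bystander, loose on the bench: white cup 72 wide, 85 mm high; origin at its underside or middle. Not to be disturbed.
- brush: Bystander, loose on the bench: wooden-handled brush, lying; origin at its underside or middle. Not to be disturbed.
- jar: Bystander, loose on the bench: amber jar 66 wide, 75 mm high; origin at its underside or middle. Not to be disturbed.
Mind the look-alikes: they are no part of the job. Leave any orange or purple look-alike of the relay alone.

How it is judged:
By the outcome, as a careful person would: the job done as asked, in the order asked, and still so for the second after the job is handed in, while the arm keeps its last pose, push and grip.
It also fails if it takes over 58 s, if anything falls off the work surface, if the arm or the gripper's body presses on something with over 40 N, if the wrist force passes 120 N, or if a joint passes its speed limit or range.

### The arm

A 7-joint arm with a two-finger parallel gripper is mounted at the origin on the work surface. World frame = base frame: x ahead of the robot, y to its left, z up, the work surface at z = 0. Lengths are in mm, angles in rad, forces in N, time in s.
With the tool pointing down it reaches from about 400 to 875 mm from the base axis. Payload 4.4 kg.
Tool frame: the origin (TCP) lies midway between the tips of the shut fingers; the grasp point (between the pads) lies 19 mm behind it; z points along the fingers, y is the line along which they close (so a half turn about z gives the same grasp; the last joint's range is limited). The gripper opens to 85 mm and grips with 20 to 120 N. Pads are 22 mm wide; open, the fingers measure 114 mm over their backs; the gripper's body (76 mm by 85 mm) begins 54 mm behind the grasp point. The pads swing forward as they close: fully open they stand 13 mm farther back than shut.
Start: joints at [1.188, 0.628, 0.038, 1.517, -0.027, 0.996, -0.02], TCP at [202.521, -617.659, 231.313] pointing down, gripper open.
Joint ranges: [-3.06, 3.06], [-0.37, 2.12], [-1.25, 1.32], [0.18, 2.47], [-1.1, 4.24], [0.23, 1.98], [-2.94, 2.94]. Speed limits (rad/s): [2.57, 2.57, 3.14, 3.14, 3.14, 3.14, 3.14].

### API

Orientations are given as [roll, pitch, yaw] about the fixed x, y, z axes, in that order (R = Rz(yaw) Ry(pitch) Rx(roll)).
In Python, from cell import ctrl, get_image, get_calibration gives the robot as it stands.
- The arm moves only by the shell command python3 -m creep 'ROWS'. ROWS is JSON, a list of rows, each an object of numbers: "dx", "dy", "dz": the shift along the world's x, y, z normalised to -1 to 1, where 1 is 0.4 m; "rx", "ry", "rz": the turn, a rotation vector about the world's x, y, z normalised to -1 to 1, where 1 is 2 pi rad; "grip": the closure, from -1 (fully open) to 1 (shut). A call has exactly 5 rows; each row is the pose to reach, as a shift and turn from the pose commanded when the call began, turning the shorter way round; what a row does not reach only later rows make up. A row lasts 1/8 s, in which the tool goes at most 62.5 mm and 10.7 degrees, less where a joint would pass 70% of its speed; a pose out of reach is approached as far as the arm can. A call with a number of a shift or a turn outside -1 to 1 is refused whole. A call with a gripper value outside its range is refused whole. The fingers move at their own pace and stop on an object; the grip force is fixed at half the most. Time passes only in rows, so rows that repeat a pose let the fingers close, or fill a call up. It gives the time, the measured TCP pose, the force, the opening and the grip force at its end, in the units of the state.
- ctrl.read_state(): the state, without advancing time (a new reading comes with each control period).
- get_image(name): name is "scene" or "top" or "wrist"; returns the picture (480x640x3 uint8, red, green, blue); there is no depth.
- get_calibration(name): a dict with "mtx" (3x3 intrinsics, pixels), "world_from_camera" (4x4, takes a point from camera to world coordinates). Camera axes: x right, y down, z forward; pixel columns grow to the right and rows downward; lengths in mm; the calibration is good to about 2 mm. A picture is of the moment at which its call begins: read the wrist's pose just before it. get_calibration takes no time and is no camera call; for the wrist camera it gives the pose at the moment of the call.
- ctrl.finish_job(): hands the job in; it is judged then, once.
The state is a dict: "clock": time; "qpos": joint angles; "qd": joint speeds; "tau": joint torques, N m; "eef_pos": TCP position; "tool_rot": TCP orientation; "force": force on the tool from outside, world axes, zero at the start; "torque": the same for the moment, N m; "width": finger opening in mm; "gripper_force": force on a finger pad.
Only numpy, scipy, OpenCV 4.12 (cv2) and the standard library are available. Lean on these libraries where they do the work, as an engineer would, in place of code of your own. Each camera call takes 0.05 s, during which the arm holds its last target. There are 200 camera calls.

## Working session

There is one attempt and no reset: what is moved stays moved. The work goes in short steps, Python scripts to look and compute and a shell command to move; the robot and the scene stay as the last step left them, time stands still between calls to the robot, and variables do not carry over. Pictures are saved under pics/ and viewed, at most 10 in all, crops included, and the job is handed in when it is done.

```bash
mkdir -p pics; cat > h.py <<'E'
import numpy as np, cv2
from cell import ctrl,get_image,get_calibration
def snap(n,f):
    c=get_calibration(n); im=get_image(n); cv2.imwrite(f'pics/{f}.png',im[:,:,::-1]); np.savez(f'pics/{f}.npz',m=c['mtx'],w=c['world_from_camera']); return im
def ray(f,u,v,z):
    d=np.load(f'pics/{f}.npz'); W=d['w']; r=W[:3,:3]@np.linalg.solve(d['m'],[u,v,1.]); o=W[:3,3]
    return (o+r*(z-o[2])/r[2]).round(1)
def proj(f,p):
    d=np.load(f'pics/{f}.npz'); q=np.linalg.inv(d['w'])@np.append(p,1.); q=d['m']@q[:3]; return (q[:2]/q[2]).round(1)
E
python3 - <<'E'
from h import *
snap('top','t0');snap('scene','s0')
s=ctrl.read_state();print(s['clock'],s['eef_pos'],s['tool_rot'],s['width'])
print(np.load('pics/t0.npz')['w'].round(2),np.load('pics/s0.npz')['w'].round(2))
E
```

```text
0.1 [ 202.38635909 -617.11670701  230.49116311] [-3.13993982e+00 -2.94785871e-05  3.16786889e-01] 85.56676945022839
[[-2.00000e-02 -9.80000e-01  1.80000e-01  3.93710e+02]
 [-1.00000e+00  2.00000e-02  0.00000e+00 -2.77900e+01]
 [-1.00000e-02 -1.80000e-01 -9.80000e-01  1.15287e+03]
 [ 0.00000e+00  0.00000e+00  0.00000e+00  1.00000e+00]] [[ 6.70000e-01  4.50000e-01 -6.00000e-01  1.31007e+03]
 [ 7.50000e-01 -3.90000e-01  5.40000e-01 -6.64470e+02]
 [ 1.00000e-02 -8.00000e-01 -6.00000e-01  8.08260e+02]
 [ 0.00000e+00  0.00000e+00  0.00000e+00  1.00000e+00]]
```

View pics/t0.png

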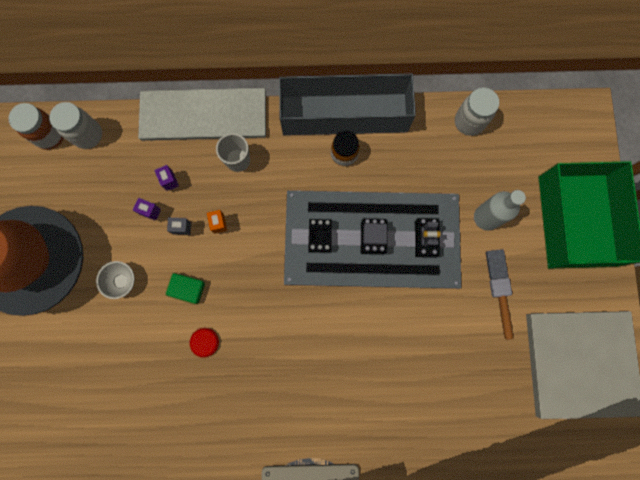

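View pics/s0.png

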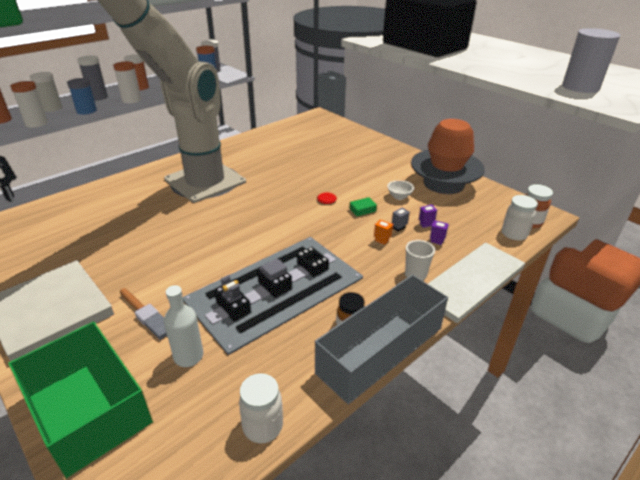

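The top view shows the robot base at the bottom centre, with +x up and +y to the left. Relay candidates are purple (166,178), purple (147,209), grey (178,226) and orange (216,220). I choose the grey one, as described. On the panel, the empty relay base is at (320,236), the contactor at (375,236) and the fuse holder with its white fuse at (430,237). I'll check all of these in an enlarged crop.

```bash
python3 - <<'E'
from h import *
im=cv2.imread('pics/t0.png')
a=cv2.resize(im[165:240,135:235],None,fx=4,fy=4,interpolation=cv2.INTER_CUBIC)
b=cv2.resize(im[185:292,280:467],None,fx=4.2,fy=4.2,interpolation=cv2.INTER_CUBIC)
b=cv2.resize(im[205:270,295:465],None,fx=4.5,fy=4.5,interpolation=cv2.INTER_CUBIC)
o=np.zeros((600,800,3),np.uint8);o[:300,:400]=a;o[300:300+b.shape[0],:b.shape[1]]=b[:300]
cv2.imwrite('pics/c0.png',o)
for n,u,v,z in [('relay',178,226,60),('orange',216,220,60),('purp',147,209,60),('base',320,236,44),('cont',375,236,75),('fuse',430,236,86)]: print(n,ray('t0',u,v,z))
c=[ray('t0',u,v,10) for u,v in[(287,192),(461,195),(461,288),(284,285)]];print(c,np.mean(c,0),[np.linalg.norm(c[i]-c[i-1]) for i in range(4)])
E
```

```text
relay [616.4 278.4  60. ]
orange [627.9 194.8  60. ]
purp [656.6 348.2  60. ]
base [589.2 -33.8  44. ]
cont [ 580.8 -152.3   75. ]
fuse [ 576.  -268.4   86. ]
[array([701.1,  40.3,  10. ]), array([ 683.7, -363.5,   10. ]), array([ 468.8, -347.6,   10. ]), array([485.1,  49.9,  10. ])] [ 584.675 -155.225   10.   ] [np.float64(216.21322808746), np.float64(404.1747146965035), np.float64(215.4874010238186), np.float64(397.8340608846859)]
```

View pics/c0.png

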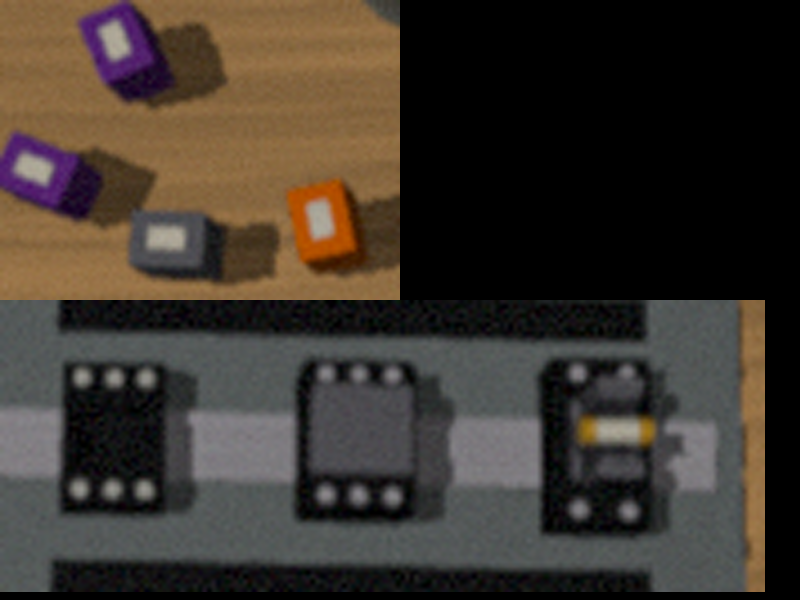

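The crop confirms it: the grey relay with a white label at about (176.5,224.5) is nearly square to the axes, and only it is grey. The panel yaw is about -0.042. Next I'll go above the relay and look with the wrist camera, with the fingers turned to close along x (yaw about π/2).

```bash
python3 -m creep '[{"dx":0.3,"dy":0.65,"rz":0.1,"grip":-1},{"dx":0.3,"dy":0.65,"rz":0.1,"grip":-1},{"dx":0.3,"dy":0.65,"rz":0.1,"grip":-1},{"dx":0.3,"dy":0.65,"rz":0.1,"grip":-1},{"dx":0.3,"dy":0.65,"rz":0.1,"grip":-1}]'
python3 -m creep '[{"dx":0.3,"dy":0.65,"rz":0.1,"grip":-1},{"dx":0.3,"dy":0.65,"rz":0.1,"grip":-1},{"dx":0.3,"dy":0.65,"rz":0.1,"grip":-1},{"dx":0.3,"dy":0.65,"rz":0.1,"grip":-1},{"dx":0.3,"dy":0.65,"rz":0.1,"grip":-1}]'
python3 -m creep '[{"dx":0.3,"dy":0.65,"grip":-1},{"dx":0.3,"dy":0.65,"grip":-1},{"dx":0.3,"dy":0.65,"grip":-1},{"dx":0.3,"dy":0.65,"grip":-1},{"dx":0.3,"dy":0.65,"grip":-1}]'
python3 - <<'E'
from h import *
s=ctrl.read_state();print(s['clock'],s['eef_pos'],s['tool_rot'],s['qpos'].round(2) if hasattr(s['qpos'],'round') else s['qpos'])
snap('wrist','w0');print(np.load('pics/w0.npz')['w'].round(3), proj('w0',[616,280,60]))
E
```

```text
0.1 [ 202.38635909 -617.11670701  230.49116311] [-3.13993982e+00 -2.94785871e-05  3.16786889e-01] [ 1.19  0.63  0.04  1.52 -0.03  1.   -0.02]
[[ 3.11000e-01 -9.03000e-01 -2.97000e-01  2.78014e+02]
 [-9.50000e-01 -2.96000e-01 -9.50000e-02 -5.90701e+02]
 [-2.00000e-03  3.12000e-01 -9.50000e-01  3.73523e+02]
 [ 0.00000e+00  0.00000e+00  0.00000e+00  1.00000e+00]] [-1991.8 -1879. ]$[0]: bad value
$[0]: bad value
$[0]: bad value
```

```bash
python3 -m creep '[{"dx":0.3,"dy":0.65,"dz":0,"rx":0,"ry":0,"rz":0.1,"grip":-1},{"dx":0.3,"dy":0.65,"dz":0,"rx":0,"ry":0,"rz":0.1,"grip":-1},{"dx":0.3,"dy":0.65,"dz":0,"rx":0,"ry":0,"rz":0.1,"grip":-1},{"dx":0.3,"dy":0.65,"dz":0,"rx":0,"ry":0,"rz":0.1,"grip":-1},{"dx":0.3,"dy":0.65,"dz":0,"rx":0,"ry":0,"rz":0.1,"grip":-1}]'
```

```text
clock: 0.78
eef_pos: [323.6, -354.4, 231.4]
tool_rot: [-3.141, -0.001, 0.949]
force: [-0.0, -0.3, -0.2]
width: 85.7
gripper_force: 0.0
```

```bash
python3 -m creep '[{"dx":0.3,"dy":0.7,"dz":0,"rx":0,"ry":0,"rz":0.1,"grip":-1},{"dx":0.3,"dy":0.7,"dz":0,"rx":0,"ry":0,"rz":0.1,"grip":-1},{"dx":0.3,"dy":0.7,"dz":0,"rx":0,"ry":0,"rz":0.1,"grip":-1},{"dx":0.3,"dy":0.7,"dz":0,"rx":0,"ry":0,"rz":0.1,"grip":-1},{"dx":0.3,"dy":0.7,"dz":0,"rx":0,"ry":0,"rz":0.1,"grip":-1}]'
python3 -m creep '[{"dx":0.4,"dy":0.76,"dz":0,"rx":0,"ry":0,"rz":0,"grip":-1},{"dx":0.4,"dy":0.76,"dz":0,"rx":0,"ry":0,"rz":0,"grip":-1},{"dx":0.4,"dy":0.76,"dz":0,"rx":0,"ry":0,"rz":0,"grip":-1},{"dx":0.4,"dy":0.76,"dz":0,"rx":0,"ry":0,"rz":0,"grip":-1},{"dx":0.4,"dy":0.76,"dz":0,"rx":0,"ry":0,"rz":0,"grip":-1}]'
python3 - <<'E'
from h import *
snap('wrist','w0');print(np.load('pics/w0.npz')['w'].round(3), proj('w0',[616,280,60]))
E
```

```text
clock: 1.4
eef_pos: [443.2, -75.5, 231.4]
tool_rot: [3.141, -0.0, 1.575]
force: [0.3, -0.3, -0.0]
width: 85.5
gripper_force: 0.0
clock: 2.02
eef_pos: [588.8, 200.4, 231.1]
tool_rot: [-3.141, 0.001, 1.573]
force: [1.3, 0.0, -0.7]
width: 85.6
gripper_force: 0.0
[[ 1.00000e+00  2.00000e-03  0.00000e+00  5.88323e+02]
 [ 2.00000e-03 -9.50000e-01 -3.12000e-01  2.82151e+02]
 [-0.00000e+00  3.12000e-01 -9.50000e-01  3.74048e+02]
 [ 0.00000e+00  0.00000e+00  0.00000e+00  1.00000e+00]] [352.5 118. ]
```

View pics/w0.png

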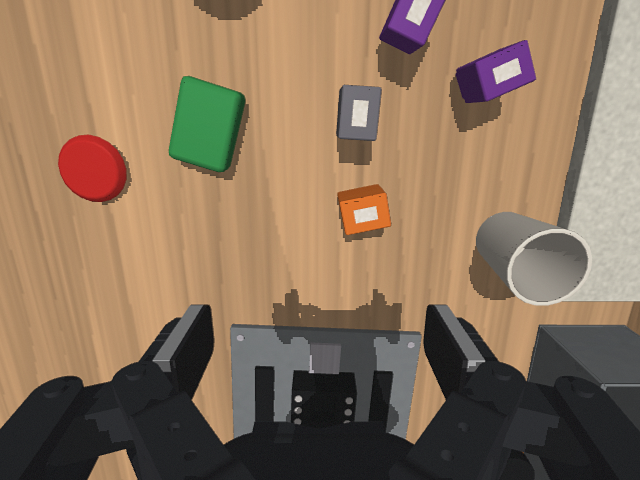

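The wrist view shows the grey relay's top with corners near (341,86), (381,87), (378,140) and (337,139). The orange one is at (365,212), with purple ones at (410,20) and (500,72). I'll refine the relay corners in code.

```bash
python3 - <<'E'
from h import *
im=cv2.imread('pics/w0.png');c=im[75:150,325:395].astype(int)
sat=c.max(2)-c.min(2); m=((c[:,:,0]>=c[:,:,2]-12)&(c.max(2)>75)).astype(np.uint8)
m=cv2.morphologyEx(m,cv2.MORPH_CLOSE,np.ones((5,5),np.uint8))
k=max(cv2.findContours(m,0,2)[0],key=cv2.contourArea);r=cv2.minAreaRect(k);b=cv2.boxPoints(r)+[325,75];print(b.round(1))
h=cv2.convexHull(k)+[325,75];print(cv2.approxPolyDP(h,3,True).squeeze())
p=np.array([ray('w0',u,v,60) for u,v in b]);print(p,p.mean(0),[np.linalg.norm(p[i]-p[i-1]).round(1) for i in range(4)])
w=(c.min(2)>165);w=cv2.minAreaRect(np.argwhere(w)[:,::-1].astype(np.float32));q=cv2.boxPoints(w)+[325,75]
q=np.array([ray('w0',u,v,60) for u,v in q]);print(q,q.mean(0))
E
```

```text
[[338.1 137.5]
 [342.3  84.1]
 [380.8  87.1]
 [376.6 140.6]]
[[343  85]
 [380  88]
 [375 139]
 [339 137]]
[[604.6 264.6  60. ]
 [607.1 305.6  60. ]
 [637.8 303.4  60. ]
 [636.5 262.2  60. ]] [621.5  283.95  60.  ] [np.float64(32.0), np.float64(41.1), np.float64(30.8), np.float64(41.2)]
[[614.9 274.4  60. ]
 [616.3 294.4  60. ]
 [628.2 293.3  60. ]
 [627.  273.3  60. ]] [621.6  283.85  60.  ]
```

```bash
python3 -m creep '[{"dx":0.082,"dy":0.209,"dz":-0.1,"rx":0,"ry":0,"rz":-0.01,"grip":-1},{"dx":0.082,"dy":0.209,"dz":-0.3,"rx":0,"ry":0,"rz":-0.01,"grip":-1},{"dx":0.082,"dy":0.209,"dz":-0.3,"rx":0,"ry":0,"rz":-0.01,"grip":-1},{"dx":0.082,"dy":0.209,"dz":-0.3,"rx":0,"ry":0,"rz":-0.01,"grip":-1},{"dx":0.082,"dy":0.209,"dz":-0.3,"rx":0,"ry":0,"rz":-0.01,"grip":-1}]'
python3 -c "
from h import *
print(ctrl.read_state()['eef_pos'],ctrl.read_state()['tool_rot'])"
```

```text
clock: 2.7
eef_pos: [621.7, 282.0, 112.7]
tool_rot: [3.14, -0.0, 1.51]
force: [-0.1, -0.8, 0.4]
width: 85.5
gripper_force: 0.0
[621.6603481  281.98946766 112.70528705] [ 3.14004315e+00 -4.74686014e-04  1.50981317e+00]
```

```bash
python3 -m creep '[{"dx":0,"dy":0.005,"dz":-0.1,"rx":0,"ry":0,"rz":0,"grip":-1},{"dx":0,"dy":0.005,"dz":-0.17,"rx":0,"ry":0,"rz":0,"grip":-1},{"dx":0,"dy":0.005,"dz":-0.23,"rx":0,"ry":0,"rz":0,"grip":-1},{"dx":0,"dy":0.005,"dz":-0.23,"rx":0,"ry":0,"rz":0,"grip":-1},{"dx":0,"dy":0.005,"dz":-0.23,"rx":0,"ry":0,"rz":0,"grip":0}]'
python3 -m creep '[{"dx":0,"dy":0,"dz":0,"rx":0,"ry":0,"rz":0,"grip":1},{"dx":0,"dy":0,"dz":0,"rx":0,"ry":0,"rz":0,"grip":1},{"dx":0,"dy":0,"dz":0,"rx":0,"ry":0,"rz":0,"grip":1},{"dx":0,"dy":0,"dz":0,"rx":0,"ry":0,"rz":0,"grip":1},{"dx":0,"dy":0,"dz":0,"rx":0,"ry":0,"rz":0,"grip":1}]'
python3 -m creep '[{"dx":0,"dy":0,"dz":0,"rx":0,"ry":0,"rz":0,"grip":1},{"dx":0,"dy":0,"dz":0,"rx":0,"ry":0,"rz":0,"grip":1},{"dx":0,"dy":0,"dz":0.1,"rx":0,"ry":0,"rz":0,"grip":1},{"dx":0,"dy":0,"dz":0.2,"rx":0,"ry":0,"rz":0,"grip":1},{"dx":0,"dy":0,"dz":0.3,"rx":0,"ry":0,"rz":0,"grip":1}]'
```

```text
clock: 3.32
eef_pos: [622.5, 284.7, 21.8]
tool_rot: [3.138, -0.002, 1.51]
force: [0.6, -0.0, 0.1]
width: 70.1
gripper_force: 0.0
clock: 3.95
eef_pos: [621.6, 284.8, 20.6]
tool_rot: [3.14, -0.001, 1.51]
force: [-1.4, -0.4, 5.4]
width: 31.5
gripper_force: 59.8
clock: 4.58
eef_pos: [620.5, 284.4, 140.3]
tool_rot: [-3.141, 0.0, 1.511]
force: [0.5, -0.5, -0.7]
width: 31.2
gripper_force: 59.6
```

```bash
python3 -m creep '[{"dx":-0.05,"dy":-0.6,"dz":0.22,"rx":0,"ry":0,"rz":0.003,"grip":1},{"dx":-0.05,"dy":-0.6,"dz":0.22,"rx":0,"ry":0,"rz":0.003,"grip":1},{"dx":-0.05,"dy":-0.6,"dz":0.22,"rx":0,"ry":0,"rz":0.003,"grip":1},{"dx":-0.05,"dy":-0.6,"dz":0.22,"rx":0,"ry":0,"rz":0.003,"grip":1},{"dx":-0.05,"dy":-0.6,"dz":0.22,"rx":0,"ry":0,"rz":0.003,"grip":1}]'
python3 -m creep '[{"dx":-0.03,"dy":-0.38,"dz":0,"rx":0,"ry":0,"rz":0,"grip":1},{"dx":-0.03,"dy":-0.38,"dz":0,"rx":0,"ry":0,"rz":0,"grip":1},{"dx":-0.03,"dy":-0.38,"dz":0,"rx":0,"ry":0,"rz":0,"grip":1},{"dx":-0.03,"dy":-0.38,"dz":0,"rx":0,"ry":0,"rz":0,"grip":1},{"dx":-0.03,"dy":-0.38,"dz":0,"rx":0,"ry":0,"rz":0,"grip":1}]'
python3 - <<'E'
from h import *
snap('wrist','w1');s=ctrl.read_state();print(s['eef_pos'],s['tool_rot'],proj('w1',[589,-34,44]))
E
```

```text
clock: 5.2
eef_pos: [601.4, 37.4, 228.7]
tool_rot: [3.139, 0.004, 1.52]
force: [0.4, -0.8, -1.5]
width: 31.4
gripper_force: 59.7
clock: 5.82
eef_pos: [589.1, -105.1, 227.1]
tool_rot: [-3.141, -0.002, 1.532]
force: [-0.0, 0.7, -0.6]
width: 31.4
gripper_force: 59.7
[ 589.12663667 -104.73614614  227.23387038] [-3.14153467e+00 -1.77485954e-03  1.53269381e+00] [315.6 128.8]
```

View pics/w1.png

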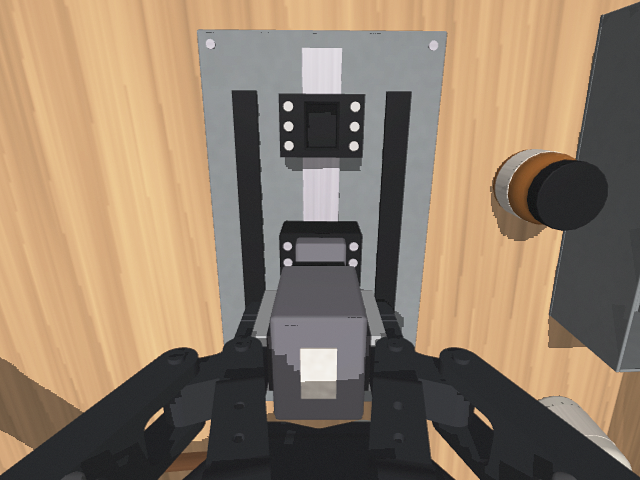

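The wrist view shows the empty base with top corners about (279,94) to (366,156) and its hole about (307,102) to (338,146). The relay in hand has its top face at (273,317) to (363,418). I'll enlarge both.

```bash
python3 - <<'E'
from h import *
im=cv2.imread('pics/w1.png')
a=cv2.resize(im[88:163,272:372],None,fx=5,fy=5,interpolation=cv2.INTER_CUBIC)
a=cv2.convertScaleAbs(a,alpha=2.2)
b=cv2.resize(im[258:428,262:372],None,fx=2.6,fy=2.6,interpolation=cv2.INTER_CUBIC)
o=np.zeros((450,800,3),np.uint8);o[:375,:500]=a;o[:442,505:505+b.shape[1]]=b
cv2.imwrite('pics/c1.png',o)
E
```

```text
(no output)
```

View pics/c1.png

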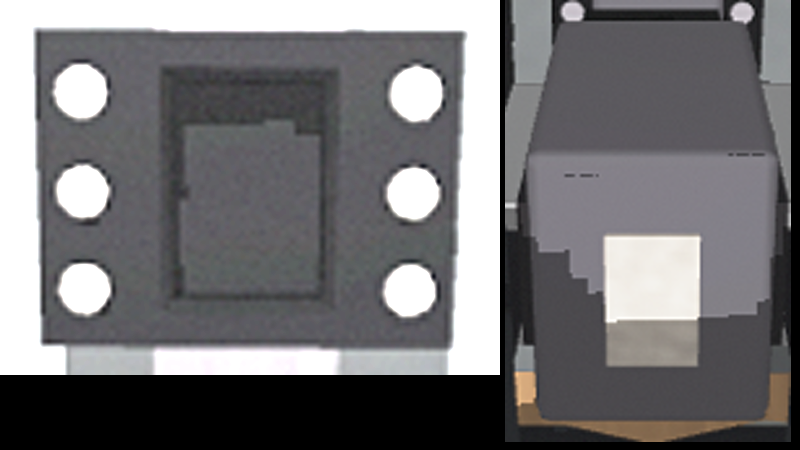

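```bash
python3 - <<'E'
from h import *
def pr(n,P,s,ox,oy,z,dx=0):
    p=np.array([ray('w1',(u-dx+.5)/s-.5+ox,(v+.5)/s-.5+oy,z)for u,v in P]);e=[np.linalg.norm(p[i]-p[i-1]).round(1) for i in range(4)]
    c=lambda a:np.arctan2(a[1],a[0])
    print(n,p.mean(0).round(1),e,'yaw',[c(p[1]-p[0]).round(3),c(p[2]-p[3]).round(3),(c(p[0]-p[3])-np.pi/2).round(3),(c(p[1]-p[2])-np.pi/2).round(3)])
pr('base',[(36,29),(465,32),(451,347),(42,343)],5,272,88,44)
pr('hole',[(162,67),(338,69),(331,305),(167,303)],5,272,88,44)
pr('screws',[(81,92),(416,94),(410,291),(84,289)],5,272,88,45)
for z in (264,266.6):
  pr('label',[(604,235),(700,236),(697,366),(606,366)],2.6,262,258,z,505)
  pr('case',[(529,153),(777,153),(768,418),(540,418)],2.6,262,258,z,505)
E
```

```text
base [593.9 -31.8  44. ] [np.float64(51.2), np.float64(71.3), np.float64(51.4), np.float64(71.4)] yaw [np.float64(-0.046), np.float64(-0.049), np.float64(-0.051), np.float64(-0.049)]
hole [594.1 -31.3  44. ] [np.float64(38.5), np.float64(29.4), np.float64(38.5), np.float64(28.4)] yaw [np.float64(-0.051), np.float64(-0.049), np.float64(-0.029), np.float64(-0.055)]
screws [593.8 -32.   45. ] [np.float64(32.1), np.float64(56.1), np.float64(32.0), np.float64(56.3)] yaw [np.float64(-0.046), np.float64(-0.044), np.float64(-0.047), np.float64(-0.041)]
label [ 588.4 -108.8  264. ] [np.float64(20.9), np.float64(12.5), np.float64(20.8), np.float64(12.5)] yaw [np.float64(-0.048), np.float64(-0.04), np.float64(-0.043), np.float64(-0.043)]
case [ 588.7 -107.2  264. ] [np.float64(41.9), np.float64(31.3), np.float64(41.9), np.float64(31.9)] yaw [np.float64(-0.038), np.float64(-0.038), np.float64(-0.043), np.float64(-0.029)]
label [ 588.5 -106.8  266.6] [np.float64(20.4), np.float64(12.2), np.float64(20.3), np.float64(12.1)] yaw [np.float64(-0.049), np.float64(-0.041), np.float64(-0.039), np.float64(-0.044)]
case [ 588.8 -105.2  266.6] [np.float64(40.9), np.float64(30.6), np.float64(41.0), np.float64(31.1)] yaw [np.float64(-0.036), np.float64(-0.039), np.float64(-0.042), np.float64(-0.029)]
```

```bash
python3 -m creep '[{"dx":0.013,"dy":0.15,"dz":0,"rx":0,"ry":0,"rz":-0.001,"grip":1},{"dx":0.013,"dy":0.185,"dz":-0.14,"rx":0,"ry":0,"rz":-0.001,"grip":1},{"dx":0.013,"dy":0.185,"dz":-0.28,"rx":0,"ry":0,"rz":-0.001,"grip":1},{"dx":0.013,"dy":0.185,"dz":-0.38,"rx":0,"ry":0,"rz":-0.001,"grip":1},{"dx":0.013,"dy":0.185,"dz":-0.38,"rx":0,"ry":0,"rz":-0.001,"grip":1}]'
python3 -m creep '[{"dx":0,"dy":0,"dz":0,"rx":0,"ry":0,"rz":0,"grip":1},{"dx":0,"dy":0,"dz":0,"rx":0,"ry":0,"rz":0,"grip":1},{"dx":0,"dy":0,"dz":0,"rx":0,"ry":0,"rz":0,"grip":1},{"dx":0,"dy":0,"dz":0,"rx":0,"ry":0,"rz":0,"grip":1},{"dx":0,"dy":0,"dz":0,"rx":0,"ry":0,"rz":0,"grip":1}]'
python3 - <<'E'
from h import *
snap('wrist','w2');snap('scene','s2')
a=cv2.imread('pics/w2.png');
s=cv2.imread('pics/s2.png');u,v=map(int,proj('s2',[594,-32,60]));s=cv2.resize(s[v-35:v+35,u-45:u+45],None,fx=6,fy=6,interpolation=cv2.INTER_CUBIC)
o=np.zeros((600,800,3),np.uint8);o[:420,:540]=cv2.convertScaleAbs(s,alpha=1.6)
b=a[60:300,190:450];o[:240,540:]=b
cv2.imwrite('pics/c2.png',o);print(u,v)
E
```

```text
clock: 6.5
eef_pos: [591.6, -31.3, 72.6]
tool_rot: [-3.135, -0.001, 1.526]
force: [0.4, 0.2, 0.2]
width: 31.7
gripper_force: 59.7
clock: 7.12
eef_pos: [594.2, -33.7, 75.6]
tool_rot: [3.141, 0.0, 1.523]
force: [-0.6, -0.9, -0.3]
width: 31.5
gripper_force: 59.8
312 251
```

View pics/c2.png

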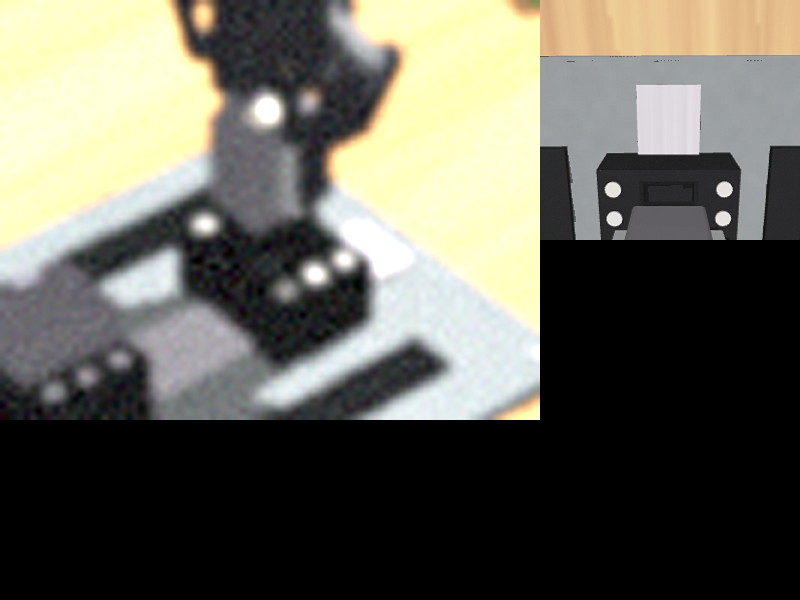

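```bash
python3 - <<'E'
from h import *
f=lambda n,u,v,z:print(n,ray('w2',u-350,v+60,z))
print(np.load('pics/w2.npz')['w'][:3,3])
s=[ray('w2',u-350,v+60,45) for u,v in[(613,190),(725,189),(615,218),(723,218)]];print(s)
for z in(44,):
  f('edgeL',597,170,z);f('edgeR',740,169,z)
f('caseL',632,207,70);f('caseR',706,207,70)
a=cv2.imread('pics/w2.png').astype(int)
for u in (318,): 
  for v in range(220,275,1): print(v,a[v,u].tolist(),end=' ')
E
```

```text
[597.63472482  47.89133968 218.67530621]
[array([566.7, -15.2,  45. ]), array([623.1, -17.4,  45. ]), array([566.2, -30.6,  45. ]), array([622. , -33.3,  45. ])]
edgeL [559.5  -4.6  44. ]
edgeR [630.7  -7.5  44. ]
caseL [578.7 -14.4  70. ]
caseR [611.1 -16.   70. ]
220 [35, 33, 32] 221 [32, 32, 31] 222 [34, 35, 34] 223 [36, 37, 36] 224 [29, 30, 30] 225 [35, 34, 33] 226 [34, 34, 31] 227 [31, 30, 30] 228 [35, 34, 36] 229 [32, 32, 32] 230 [45, 43, 44] 231 [44, 41, 42] 232 [44, 41, 42] 233 [46, 44, 43] 234 [45, 42, 43] 235 [45, 42, 43] 236 [46, 43, 44] 237 [45, 43, 43] 238 [46, 43, 43] 239 [46, 42, 43] 240 [46, 42, 43] 241 [37, 34, 35] 242 [36, 35, 35] 243 [31, 30, 30] 244 [31, 29, 30] 245 [31, 29, 28] 246 [43, 40, 40] 247 [45, 43, 43] 248 [47, 44, 45] 249 [44, 42, 42] 250 [45, 43, 42] 251 [44, 42, 44] 252 [46, 44, 45] 253 [45, 43, 44] 254 [45, 42, 42] 255 [47, 42, 44] 256 [46, 43, 44] 257 [46, 43, 44] 258 [46, 43, 43] 259 [45, 42, 41] 260 [48, 47, 46] 261 [41, 37, 39] 262 [37, 35, 35] 263 [33, 33, 32] 264 [31, 32, 31] 265 [30, 31, 28] 266 [100, 96, 97] 267 [101, 97, 97] 268 [99, 95, 96] 269 [99, 95, 96] 270 [99, 96, 96] 271 [100, 95, 96] 272 [101, 97, 98] 273 [99, 95, 96] 274 [100, 95, 97]
```

```bash
python3 -m creep '[{"dx":0,"dy":0.008,"dz":0,"rx":0,"ry":0,"rz":0,"grip":1},{"dx":0,"dy":0.008,"dz":-0.01,"rx":0,"ry":0,"rz":0,"grip":1},{"dx":0,"dy":0.008,"dz":-0.025,"rx":0,"ry":0,"rz":0,"grip":1},{"dx":0,"dy":0.008,"dz":-0.037,"rx":0,"ry":0,"rz":0,"grip":1},{"dx":0,"dy":0.008,"dz":-0.037,"rx":0,"ry":0,"rz":0,"grip":1}]'
```

```text
clock: 7.85
eef_pos: [593.6, -30.4, 59.8]
tool_rot: [-3.14, 0.0, 1.523]
force: [0.1, 0.3, -1.5]
width: 31.4
gripper_force: 59.8
```

```bash
python3 -m creep '[{"dx":0,"dy":0,"dz":-0.007,"rx":0,"ry":0,"rz":0,"grip":1},{"dx":0,"dy":0,"dz":-0.014,"rx":0,"ry":0,"rz":0,"grip":1},{"dx":0,"dy":0,"dz":-0.021,"rx":0,"ry":0,"rz":0,"grip":1},{"dx":0,"dy":0,"dz":-0.026,"rx":0,"ry":0,"rz":0,"grip":1},{"dx":0,"dy":0,"dz":-0.027,"rx":0,"ry":0,"rz":0,"grip":1}]'
```

```text
clock: 8.48
eef_pos: [593.9, -30.4, 49.6]
tool_rot: [-3.141, 0.0, 1.523]
force: [0.4, 1.6, 0.9]
width: 31.2
gripper_force: 59.8
```

Nearly home; I'll press a little to seat it.

```bash
python3 -m creep '[{"dx":0,"dy":0,"dz":-0.003,"rx":0,"ry":0,"rz":0,"grip":1},{"dx":0,"dy":0,"dz":-0.003,"rx":0,"ry":0,"rz":0,"grip":1},{"dx":0,"dy":0,"dz":-0.006,"rx":0,"ry":0,"rz":0,"grip":1},{"dx":0,"dy":0,"dz":-0.006,"rx":0,"ry":0,"rz":0,"grip":1},{"dx":0,"dy":0,"dz":-0.006,"rx":0,"ry":0,"rz":0,"grip":1}]'
```

```text
clock: 9.1
eef_pos: [594.0, -30.3, 49.5]
tool_rot: [3.141, 0.001, 1.523]
force: [-5.0, -0.5, 16.1]
width: 31.8
gripper_force: 62.1
```

Seated: 16 N with no further travel, at exactly the expected height. I'll ease off, release and rise.

```bash
python3 -m creep '[{"dx":0,"dy":0,"dz":0.006,"rx":0,"ry":0,"rz":0,"grip":1},{"dx":0,"dy":0,"dz":0.006,"rx":0,"ry":0,"rz":0,"grip":-1},{"dx":0,"dy":0,"dz":0.006,"rx":0,"ry":0,"rz":0,"grip":-1},{"dx":0,"dy":0,"dz":0.006,"rx":0,"ry":0,"rz":0,"grip":-1},{"dx":0,"dy":0,"dz":0.006,"rx":0,"ry":0,"rz":0,"grip":-1}]'
python3 -m creep '[{"dx":0,"dy":0,"dz":0,"rx":0,"ry":0,"rz":0,"grip":-1},{"dx":0,"dy":0,"dz":0,"rx":0,"ry":0,"rz":0,"grip":-1},{"dx":0,"dy":0,"dz":0.1,"rx":0,"ry":0,"rz":0,"grip":-1},{"dx":0,"dy":0,"dz":0.25,"rx":0,"ry":0,"rz":0,"grip":-1},{"dx":0,"dy":0,"dz":0.4,"rx":0,"ry":0,"rz":0,"grip":-1}]'
```

```text
clock: 9.72
eef_pos: [594.0, -30.3, 49.5]
tool_rot: [-3.141, -0.0, 1.523]
force: [-1.3, 0.3, 0.3]
width: 85.3
gripper_force: 0.0
clock: 10.35
eef_pos: [593.7, -30.3, 211.2]
tool_rot: [-3.141, -0.0, 1.523]
force: [1.2, 0.3, 0.2]
width: 85.5
gripper_force: 0.0
```

```bash
python3 -m creep '[{"dx":-0.03,"dy":-0.73,"dz":0.05,"rx":0,"ry":0,"rz":0,"grip":-1},{"dx":-0.03,"dy":-0.73,"dz":0.05,"rx":0,"ry":0,"rz":0,"grip":-1},{"dx":-0.03,"dy":-0.73,"dz":0.05,"rx":0,"ry":0,"rz":0,"grip":-1},{"dx":-0.03,"dy":-0.73,"dz":0.05,"rx":0,"ry":0,"rz":0,"grip":-1},{"dx":-0.03,"dy":-0.73,"dz":0.05,"rx":0,"ry":0,"rz":0,"grip":-1}]'
python3 -m creep '[{"dx":0,"dy":0,"dz":0,"rx":0,"ry":0,"rz":0,"grip":-1},{"dx":0,"dy":0,"dz":0,"rx":0,"ry":0,"rz":0,"grip":-1},{"dx":0,"dy":0,"dz":0,"rx":0,"ry":0,"rz":0,"grip":-1},{"dx":0,"dy":0,"dz":0,"rx":0,"ry":0,"rz":0,"grip":-1},{"dx":0,"dy":0,"dz":0,"rx":0,"ry":0,"rz":0,"grip":-1}]'
python3 - <<'E'
from h import *
a=snap('wrist','w3');print(proj('w3',[582.7,-271.7,90]),proj('w3',[594,-32,74]),'bottle',ray('t0',487,217,30),ray('t0',516,198,190))
E
```

```text
clock: 10.98
eef_pos: [580.9, -326.4, 229.7]
tool_rot: [-3.141, 0.001, 1.52]
force: [0.8, -0.0, 0.4]
width: 85.3
gripper_force: 0.0
clock: 11.6
eef_pos: [582.3, -321.6, 229.8]
tool_rot: [3.141, -0.0, 1.524]
force: [-1.0, 0.7, -0.7]
width: 85.6
gripper_force: 0.0
[316.4 159.4] [ 316.  -251.5] bottle [ 626.  -412.5   30. ] [ 629.3 -417.3  190. ]
```

View pics/w3.png

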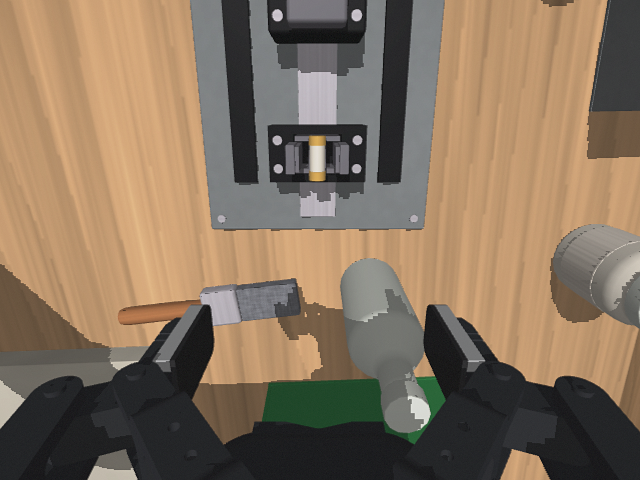

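The wrist view shows the fuse carrier latched, with its fuse at (317,158), catch pads at about (292,158) and (342,158), and holder screws at (277,140), (357,140), (278,169) and (356,169). The bottle stands clear, at world (627,-415). I'll take an enlarged crop.

```bash
python3 - <<'E'
from h import *
im=cv2.imread('pics/w3.png')
a=cv2.resize(im[118:190,264:371],None,fx=7,fy=7,interpolation=cv2.INTER_CUBIC)
cv2.imwrite('pics/c3.png',cv2.convertScaleAbs(a,alpha=1.8))
E
```

```text
(no output)
```

View pics/c3.png

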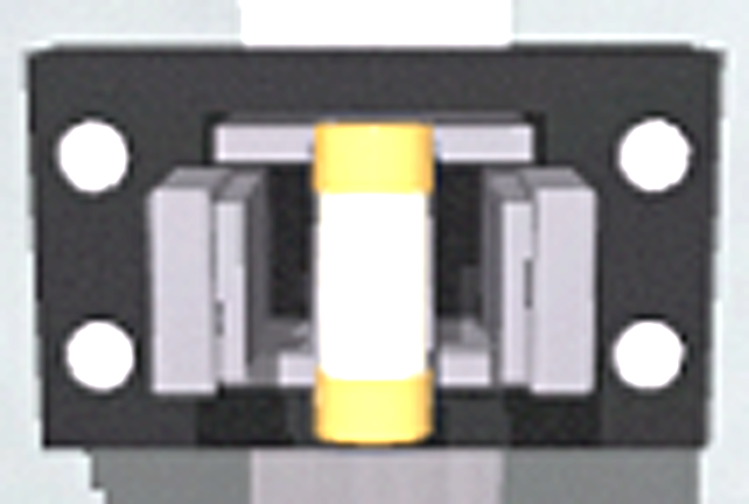

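The crop shows the pad tops: the left pad's outer edge runs (150,190) to (154,393) and the right pad's (597,187) to (593,393).

```bash
python3 - <<'E'
from h import *
def pr(n,P,z):
    p=np.array([ray('w3',(u+.5)/7-.5+264,(v+.5)/7-.5+118,z)for u,v in P]);c=lambda a:np.arctan2(a[1],a[0])
    print(n,p.mean(0).round(1),[np.linalg.norm(p[i]-p[i-1]).round(1) for i in range(4)],c(p[1]-p[0]).round(3),c(p[2]-p[3]).round(3),(c(p[0]-p[3])-np.pi/2).round(3),(c(p[1]-p[2])-np.pi/2).round(3))
pr('pads',[(150,190),(597,187),(593,393),(154,393)],92)
pr('screws',[(93,156),(655,156),(648,355),(100,355)],51)
pr('holder',[(28,58),(722,55),(706,444),(43,445)],50)
E
```

```text
pads [ 583.1 -271.4   92. ] [np.float64(21.5), np.float64(47.5), np.float64(21.8), np.float64(47.9)] -0.04 -0.046 -0.056 -0.041
screws [ 583.  -271.7   51. ] [np.float64(24.0), np.float64(68.2), np.float64(24.0), np.float64(68.1)] -0.047 -0.047 -0.046 -0.05
holder [ 583.1 -271.6   50. ] [np.float64(46.8), np.float64(83.6), np.float64(47.0), np.float64(83.6)] -0.043 -0.045 -0.049 -0.049
```

```bash
python3 -m creep '[{"dx":0.002,"dy":0.125,"dz":-0.05,"rx":0,"ry":0,"rz":0,"grip":-1},{"dx":0.002,"dy":0.125,"dz":-0.15,"rx":0,"ry":0,"rz":0,"grip":-1},{"dx":0.002,"dy":0.125,"dz":-0.25,"rx":0,"ry":0,"rz":0,"grip":-1},{"dx":0.002,"dy":0.125,"dz":-0.25,"rx":0,"ry":0,"rz":0,"grip":-1},{"dx":0.002,"dy":0.125,"dz":-0.25,"rx":0,"ry":0,"rz":0,"grip":-1}]'
python3 -m creep '[{"dx":0,"dy":0,"dz":-0.07,"rx":0,"ry":0,"rz":0,"grip":-1},{"dx":0,"dy":0,"dz":-0.14,"rx":0,"ry":0,"rz":0,"grip":-1},{"dx":0,"dy":0,"dz":-0.187,"rx":0,"ry":0,"rz":0,"grip":-1},{"dx":0,"dy":0,"dz":-0.187,"rx":0,"ry":0,"rz":0,"grip":-1},{"dx":0,"dy":0,"dz":-0.187,"rx":0,"ry":0,"rz":0,"grip":-1}]'
```

```text
clock: 12.28
eef_pos: [583.9, -272.6, 131.1]
tool_rot: [3.14, 0.0, 1.523]
force: [0.8, -0.2, 0.7]
width: 85.1
gripper_force: 0.0
clock: 12.9
eef_pos: [583.9, -272.6, 56.3]
tool_rot: [3.139, 0.001, 1.523]
force: [0.4, -1.1, 0.8]
width: 85.1
gripper_force: 0.0
```

```bash
python3 -m creep '[{"dx":-0.002,"dy":0.002,"dz":0,"rx":0,"ry":0,"rz":0,"grip":0.3},{"dx":-0.002,"dy":0.002,"dz":0,"rx":0,"ry":0,"rz":0,"grip":1},{"dx":-0.002,"dy":0.002,"dz":0,"rx":0,"ry":0,"rz":0,"grip":1},{"dx":-0.002,"dy":0.002,"dz":0,"rx":0,"ry":0,"rz":0,"grip":1},{"dx":-0.002,"dy":0.002,"dz":0,"rx":0,"ry":0,"rz":0,"grip":1}]'
python3 -m creep '[{"dx":0,"dy":0,"dz":0,"rx":0,"ry":0,"rz":0,"grip":1},{"dx":0,"dy":0,"dz":0,"rx":0,"ry":0,"rz":0,"grip":1},{"dx":0,"dy":0,"dz":0,"rx":0,"ry":0,"rz":0,"grip":1},{"dx":0,"dy":0,"dz":0.004,"rx":0,"ry":0,"rz":0,"grip":1},{"dx":0,"dy":0,"dz":0.01,"rx":0,"ry":0,"rz":0,"grip":1}]'
```

```text
clock: 13.52
eef_pos: [583.3, -271.8, 57.4]
tool_rot: [3.139, 0.001, 1.523]
force: [-2.3, 1.4, 13.7]
width: 29.7
gripper_force: 60.5
clock: 14.15
eef_pos: [582.1, -271.5, 58.8]
tool_rot: [3.141, -0.0, 1.523]
force: [0.8, 0.6, -2.3]
width: 29.1
gripper_force: 59.6
```

Width 29 is less than the 36 expected for pinched catches, so I'll check before lifting.

```bash
python3 - <<'E'
from h import *
a=snap('wrist','w4')[:,:,::-1];s=snap('scene','s4')[:,:,::-1]
u,v=map(int,proj('s4',[583,-272,80]));print(u,v,proj('w4',[583,-272,92]))
s=cv2.resize(s[v-40:v+35,u-40:u+40],(400,375),interpolation=cv2.INTER_CUBIC)
w=cv2.resize(np.ascontiguousarray(a[230:480,190:450]),(400,385),interpolation=cv2.INTER_CUBIC)
o=np.zeros((385,800,3),np.uint8);o[:375,:400]=cv2.convertScaleAbs(s,alpha=1.5);o[:,400:]=cv2.convertScaleAbs(w,alpha=1.6);cv2.imwrite('pics/c4.png',o)
E
```

```text
230 284 [322.4 359.5]
```

View pics/c4.png

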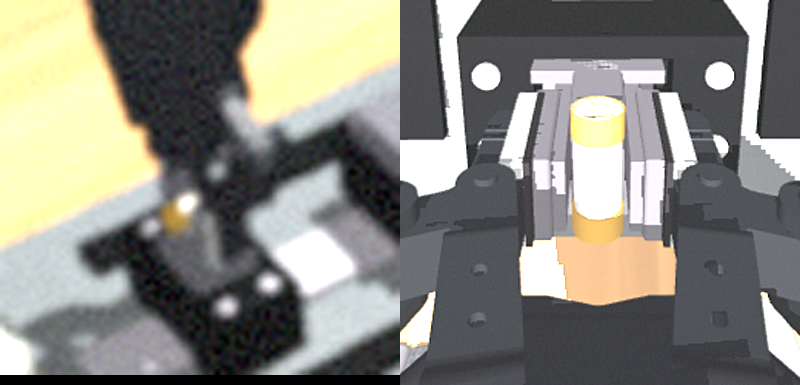

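Wrist crop: both thumb pads sit squarely between the fingers, pinched symmetrically in towards the fuse, so the grip is good. Now a slow lift.

```bash
python3 -m creep '[{"dx":0,"dy":0,"dz":0.01,"rx":0,"ry":0,"rz":0,"grip":1},{"dx":0,"dy":0,"dz":0.02,"rx":0,"ry":0,"rz":0,"grip":1},{"dx":0,"dy":0,"dz":0.03,"rx":0,"ry":0,"rz":0,"grip":1},{"dx":0,"dy":0,"dz":0.045,"rx":0,"ry":0,"rz":0,"grip":1},{"dx":0,"dy":0,"dz":0.06,"rx":0,"ry":0,"rz":0,"grip":1}]'
```

```text
clock: 14.88
eef_pos: [582.0, -271.5, 83.4]
tool_rot: [-3.142, 0.0, 1.523]
force: [1.2, 0.4, -1.9]
width: 29.2
gripper_force: 59.6
```

No resistance. I'll raise it to about 85 mm above its seat and let it settle.

```bash
python3 -m creep '[{"dx":0,"dy":0,"dz":0.03,"rx":0,"ry":0,"rz":0,"grip":1},{"dx":0,"dy":0,"dz":0.06,"rx":0,"ry":0,"rz":0,"grip":1},{"dx":0,"dy":0,"dz":0.1,"rx":0,"ry":0,"rz":0,"grip":1},{"dx":0,"dy":0,"dz":0.14,"rx":0,"ry":0,"rz":0,"grip":1},{"dx":0,"dy":0,"dz":0.15,"rx":0,"ry":0,"rz":0,"grip":1}]'
python3 -m creep '[{"dx":0,"dy":0,"dz":0,"rx":0,"ry":0,"rz":0,"grip":1},{"dx":0,"dy":0,"dz":0,"rx":0,"ry":0,"rz":0,"grip":1},{"dx":0,"dy":0,"dz":0,"rx":0,"ry":0,"rz":0,"grip":1},{"dx":0,"dy":0,"dz":0,"rx":0,"ry":0,"rz":0,"grip":1},{"dx":0,"dy":0,"dz":0,"rx":0,"ry":0,"rz":0,"grip":1}]'
python3 - <<'E'
from h import *
b=snap('wrist','w5').astype(int);a=cv2.imread('pics/w4.png')[:,:,::-1].astype(int)
f=lambda i:(lambda p:(p.mean(0).round(1),len(p)))(np.argwhere((i[250:420,270:370,0]-i[250:420,270:370,2]>70)&(i[250:420,270:370,0]>110)))
# fuse caps (gold), and pad/fuse patch difference in hand
print(f(a),f(b))
p=a[285:385,280:355].astype(np.uint8);r=cv2.matchTemplate(b.astype(np.uint8),p,cv2.TM_CCOEFF_NORMED);print(cv2.minMaxLoc(r))
# relay in base & bystanders: compare top images
t=snap('top','t5').astype(int);t0=cv2.imread('pics/t0.png')[:,:,::-1].astype(int)
d=(abs(t-t0).max(2)>45).astype(np.uint8);d=cv2.morphologyEx(d,cv2.MORPH_OPEN,np.ones((3,3),np.uint8))
n,l,st,c=cv2.connectedComponentsWithStats(d);print([(x[:5].tolist()) for x in st[1:] if x[4]>15])
E
```

```text
clock: 15.5
eef_pos: [583.0, -271.8, 144.8]
tool_rot: [3.139, 0.001, 1.523]
force: [-0.1, 0.4, -1.6]
width: 29.3
gripper_force: 59.9
clock: 16.12
eef_pos: [582.0, -271.5, 142.7]
tool_rot: [-3.141, -0.0, 1.523]
force: [0.2, -0.1, -1.9]
width: 29.7
gripper_force: 59.9
(array([115. ,  34.1]), 2037) (array([106.3,  41.8]), 1665)
(-0.6601540446281433, 0.9419392347335815, (191, 178), (280, 285))
[[422, 145, 85, 115, 3023], [520, 150, 14, 25, 103], [530, 150, 6, 8, 29], [535, 160, 4, 6, 19], [538, 168, 4, 5, 16], [513, 170, 15, 5, 64], [538, 173, 38, 96, 1325], [530, 186, 9, 10, 58], [511, 191, 14, 13, 148], [493, 204, 6, 8, 37], [515, 211, 14, 10, 65], [167, 218, 38, 18, 535], [535, 220, 7, 4, 28], [506, 223, 6, 4, 21], [310, 224, 19, 15, 257], [432, 224, 7, 6, 34], [338, 229, 5, 13, 61], [429, 241, 8, 3, 24], [505, 251, 8, 5, 33], [493, 269, 108, 64, 3461], [396, 313, 244, 161, 11557], [532, 315, 10, 19, 128], [498, 331, 15, 27, 156], [518, 335, 9, 5, 35], [534, 343, 7, 6, 30], [607, 375, 5, 5, 20], [566, 419, 22, 54, 662], [586, 419, 54, 42, 1407], [545, 420, 23, 55, 229], [467, 430, 8, 6, 38], [477, 430, 5, 5, 21], [529, 437, 4, 5, 17], [482, 439, 5, 4, 19], [474, 440, 7, 3, 21], [503, 445, 8, 5, 28], [537, 449, 15, 18, 80], [508, 453, 4, 6, 18], [519, 455, 7, 5, 31], [361, 460, 21, 12, 151], [519, 463, 11, 7, 64], [509, 464, 9, 6, 37], [355, 469, 3, 7, 21]]
```

The carrier holds exactly the same place in the hand after the 84 mm rise. The relay shows in its base, and the other image changes are the arm and shadows. Handing in.

```bash
python3 -c "
from cell import ctrl
print(ctrl.finish_job())"
```

```text
the job is handed in; nothing more can be done
None
```

The relay is plugged fully home and released, and the arm is holding the fuse carrier by its pinched catches, upright and still, about 84 mm above its seat; the job is handed in at about 16 s on the clock.

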